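# Clear the soldering turntable and try it through a full turn

### The arm

A 6-joint arm with a two-finger parallel gripper is mounted at the origin on the work surface. World frame = base frame: x ahead of the robot, y to its left, z up, the work surface at z = 0. Lengths are in m, angles in rad, forces in N, time in s.
With the tool pointing down it reaches from about 0.4 to 0.825 m from the base axis. Payload 7 kg.
Tool frame: the origin (TCP) lies midway between the tips of the shut fingers; the grasp point (between the pads) lies 19 mm behind it; z points along the fingers, y is the line along which they close (so a half turn about z gives the same grasp; the last joint's range is limited). The gripper opens to 85 mm and grips with 20 to 120 N. Pads are 22 mm wide; open, the fingers measure 114 mm over their backs; the gripper's body (76 mm by 85 mm) begins 54 mm behind the grasp point. The pads swing forward as they close: fully open they stand 13 mm farther back than shut.
Start: joints at [-0.945, 0.359, 0.012, 0, -1.224, -0.288], TCP at [0.224, -0.637, 0.231] pointing down, gripper open.
Joint ranges: [-3.07, 3.07], [-1.43, 2.12], [-1.02, 1.25], [-3.03, 1.67], [-3.05, -0], [-3.03, 3.03]. Speed limits (rad/s): [2.39, 2.39, 3.01, 3.14, 3.14, 3.14].

### API

Orientations are given as a unit quaternion [x, y, z, w].
In Python, from cell import r gives the robot as it stands. The module is installed in compiled form; this text tells all that it offers.
- The arm moves only by the tool arm_command, never from a script. Its argument "plan" is a list of rows, each an object of numbers: "grip": the finger opening in mm, from 0 to 85.4; "tx", "ty", "tz": the shift along the tool's x, y, z in mm; "twist": the turn about the tool's z in degrees. A call has 1 to 20 rows; each row is the pose to reach, as a shift and turn from the pose commanded when the call began, along the tool's axes at that moment; what a row does not reach only later rows make up. A row lasts 1/10 s, in which the tool goes at most 50 mm and 8.59 degrees, less where a joint would pass 70% of its speed; a pose out of reach is approached as far as the arm can. A call with a gripper value outside its range is refused whole. The fingers move at their own pace and stop on an object; "squeeze" is the grip in N (left out, the last holds). Time passes only in rows, so rows that repeat a pose let the fingers close. It gives the time, the measured TCP pose, the force, the opening and the grip force at its end, in the units of the state.
- r.get_state(): the state, without advancing time (a new reading comes with each control period).
- r.grab_frame(name): name is "scene" or "top"; returns a dict with "color" (480x640x3 uint8, red, green, blue), "K" (3x3 intrinsics, pixels), "R" (3x3) and "t" (3): a world point X has camera coordinates R X + t. Camera axes: x right, y down, z forward; pixel columns grow to the right and rows downward; lengths in m; the calibration is good to about 2 mm. A picture is of the moment at which its call begins. There is no depth.
- r.close_job(): hands the job in; it is judged then, once.
The state is a dict: "time_s": time; "q": joint angles; "joint_vel": joint speeds; "joint_efforts": joint torques, N m; "eef_pos": TCP position; "ee_rot": TCP orientation; "wrist_force": force on the tool from outside, world axes, zero at the start; "torque": the same for the moment, N m; "width": finger opening in m; "gripper_force": force on a finger pad.
Only numpy, scipy, OpenCV 4.12 (cv2) and the standard library are available. Lean on these libraries where they do the work, as an engineer would, in place of code of your own. Each camera call takes 0.05 s, during which the arm holds its last target. There are 200 camera calls.

### The job

The soldering turntable has to run free before the torch is lit, but one of the three things standing round it (third hand, flux jar or flux bottle) is so close that the turning board would strike it: find which one, lift it away and stand it upright inside the tray, then let go. Then push the board round by hand, either way, through at least one complete turn, and let it come to rest; it must not hit any of the three things, and the bangle laid out on it must not be shifted. Leave the other two things where they are.

Things in the scene. Friction and masses are not known exactly. Their poses are not given: they have to be found in the camera images.
- stand: the soldering turntable's dark cast stand, foot 110 mm across, fixed to the bench; origin on the bench at the turning axis, z up. On it turn, as one piece, a 130 mm round plate (46 to 55 mm above the bench) and the board fixed on it. At the start the board's long direction is along the stand's y axis, its charcoal end on the -y side
- axis (a point): point on the vertical turning axis at the height of the board's top (70 mm above the bench). The board's corners sweep a circle of 112 mm radius round it: any part of a thing that is higher than 55 mm inside that circle is struck
- board (a joint): turn of the board, rad: 0 at the start, + counter-clockwise from above, many turns both ways. Pale ceramic board 100 x 200 x 15 mm (55 to 70 mm above the bench) centred on the axis, with a black charcoal block 70 x 45 x 25 mm fixed on one end (top at 95 mm). It turns easily (0.5 N of push at its end) and stops soon when let go
- board_end (a point): middle of the board's short edge at the end away from the charcoal block, on its top face, 100 mm from the axis; it goes round with the board
- work_spot (a point): the spot on top of the board where the bangle is laid out, 12 mm from the axis towards board_end; it goes round with the board
- bangle: loose silver bangle, 64 mm across and 9 mm high, 50 g, with a small 14 mm bezel cup on its outside (on its +x), lying flat on the board near its middle; origin at the centre of its underside, 70 mm above the bench
- third_hand: third hand (tweezers on a stand), loose, 95 mm high, 300 g: black round foot 60 mm across, 18 mm high, thin steel post, on top a round brass knob 22 mm in diameter (73 to 95 mm high) to take it by; tweezers held level 58 to 72 mm high, tips along its +x, 45 mm out from the post, tail along -x, 65 mm out: grip across them. Origin: centre of the underside, z up
- flux_jar: closed amber flux jar, loose, 75 mm high, 150 g: body 52 mm in diameter, round white cap 55 mm in diameter from 55 to 75 mm height. Origin: centre of the underside, z up
- flux_bottle: closed green flux bottle, loose, 100 mm high, 120 g: body 44 mm in diameter up to 62 mm, sloping shoulder, round black cap 26 mm in diameter from 73 to 100 mm height. Origin: centre of the underside, z up
- tray: shallow open aluminium tray, 200 mm (its x) by 150 mm (its y) and 25 mm high outside, walls and floor 6 mm, fixed and empty but for two thin rods at one edge; origin under its centre, on the bench
- tray_floor (a point): centre of the tray's inner floor, 6 mm above the bench; axes along the tray's sides
Not all that is in view belongs to the job. Of the things that look like the third_hand, the largest one is meant.

How it is judged:
By the outcome, as a careful person would: the job done as asked, in the order asked, and still so for the second after the job is handed in, with the robot touching nothing.
It also fails if it takes over 72 s, if anything falls off the work surface, if the arm or the gripper's body presses on something with over 40 N, if the wrist force passes 120 N, or if a joint passes its speed limit or range.

## Working session

There is one attempt and no reset: what is moved stays moved. The work goes in short steps, Python scripts to look and compute and a tool call to move; the robot and the scene stay as the last step left them, time stands still between calls to the robot, and variables do not carry over. Pictures are saved under pics/ and viewed, at most 10 in all, crops included, and the job is handed in when it is done.

Besides the shell and the picture viewer there is one more tool, called after "Request:" as a command line: name --argument value ..., lists and objects as JSON in quotes. arm_command: Moves the arm, as the interface text tells. Its arguments: {"type":"object","properties":{"plan":{"type":"array","items":{"type":"object","properties":{"grip":{"type":"number"},"tx":{"type":"number"},"ty":{"type":"number"},"tz":{"type":"number"},"twist":{"type":"number"}}}},"squeeze":{"type":"number"}},"required":["plan"]}

```bash
mkdir -p pics
cat > h.py <<'E'
import numpy as np, cv2
from cell import r
def ray(f,u,v,z):
    d=f["R"].T@np.linalg.solve(f["K"],[u,v,1.]); o=-f["R"].T@f["t"]
    return o+d*(z-o[2])/d[2]
def proj(f,X):
    p=f["K"]@(f["R"]@np.array(X,float)+f["t"]); return p[:2]/p[2]
def save(f,n): cv2.imwrite(f"pics/{n}.png",f["color"][:,:,::-1])
E
python3 - <<'E'
from h import *
for n in("scene","top"):
    f=r.grab_frame(n); save(f,n+"0"); print(n,(-f["R"].T@f["t"]).round(3),f["R"].round(2).tolist(),f["K"][0])
s=r.get_state(); print(s["eef_pos"],s["ee_rot"],s["time_s"],s["width"])
E
```

```text
scene [1.266 0.475 0.568] [[-0.45, 0.89, -0.0], [0.48, 0.24, -0.85], [-0.76, -0.38, -0.53]] [489.02698611   0.         320.49635135]
top [0.368 0.103 1.03 ] [[-0.02, -1.0, -0.02], [-0.98, 0.02, -0.19], [0.19, 0.02, -0.98]] [474.2899308    0.         320.41260467]
[ 0.22352149 -0.63647085  0.23047865] [-1.68037019e-01  9.85780413e-01  7.09097868e-04 -1.88529894e-04] 0.1 0.08521553421828074
```

View pics/scene0.png

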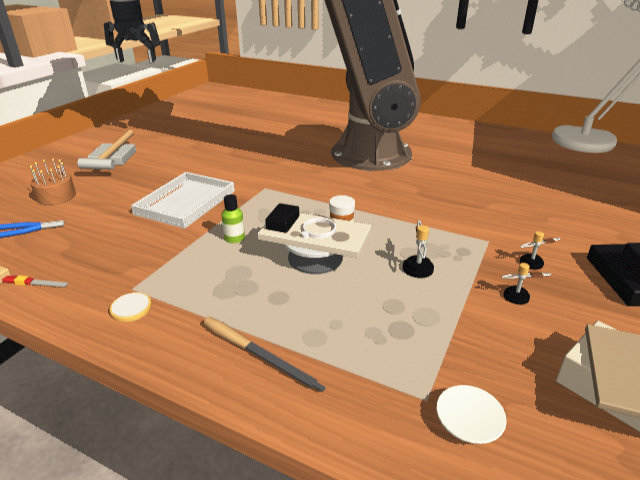

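View pics/top0.png

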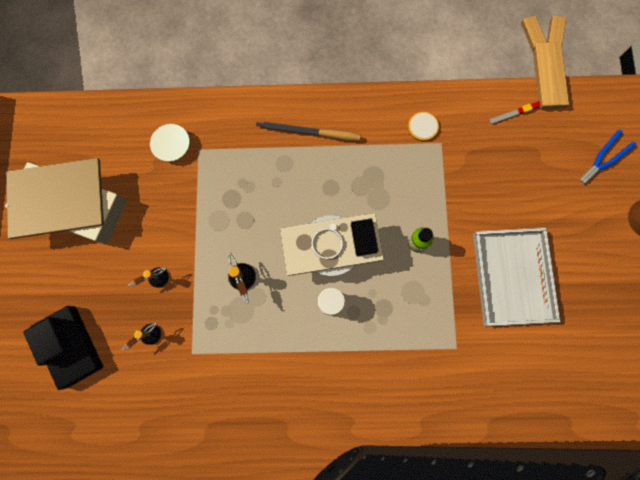

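The scene view shows the board at about (315,233), the bottle at (232,220), the jar at (342,208), the large third hand at (420,250) and the tray at (184,198). In the top view they are: board (332,245), charcoal (365,238), bottle (422,238), jar (331,301), third hand knob (235,271) with tweezers from about (232,256) to (245,300), tray (517,277).

Run:
```python
from h import *
f=r.grab_frame("top"); c=f["color"]; hsv=cv2.cvtColor(c,cv2.COLOR_RGB2HSV)
def blob(m,box):
    x0,y0,x1,y1=box; k=np.zeros(m.shape,np.uint8); k[y0:y1,x0:x1]=m[y0:y1,x0:x1]
    cs,_=cv2.findContours(k,cv2.RETR_EXTERNAL,cv2.CHAIN_APPROX_NONE); return max(cs,key=cv2.contourArea)
V=hsv[...,2];S=hsv[...,1];H=hsv[...,0]
jar=blob((V>190)&(S<40),(310,280,352,325)); (u,v),ra=cv2.minEnclosingCircle(jar); J=ray(f,u,v,.075);print("jar",u,v,ra,J)
ch=blob(V<45,(340,205,392,265)); rc=cv2.minAreaRect(ch); C=ray(f,*rc[0],.095);print("charcoal",rc,C)
kn=blob((S>150)&(V>150),(215,250,262,300)); (u,v),ra=cv2.minEnclosingCircle(kn); T=ray(f,u,v,.088);print("knob",u,v,ra,T)
bc=blob(V<60,(405,220,440,252)); (u,v),ra=cv2.minEnclosingCircle(bc); B=ray(f,u,v,.097);print("bottlecap",u,v,ra,B)
bd=blob((V>150)&(S<70)&(H<35),(270,200,400,290)); bd=np.vstack([bd,ch]) 
rb=cv2.minAreaRect(bd); print("board",rb); P=[ray(f,*p,.07)[:2] for p in cv2.boxPoints(rb)];print(np.round(P,3).tolist(),np.mean(P,0))
tr=blob((S<70)&(V>110),(465,220,570,335)); rt=cv2.minAreaRect(tr); TP=[ray(f,*p,.025)[:2] for p in cv2.boxPoints(rt)]; print("tray",np.round(TP,3).tolist(),np.mean(TP,0))
big=lambda b,s:cv2.resize(c[b[1]:b[3],b[0]:b[2],::-1],None,fx=s,fy=s,interpolation=cv2.INTER_CUBIC)
cv2.imwrite("pics/crop1.png",big((200,190,460,330),3))
```

```text
jar 330.30487060546875 300.81707763671875 12.883428573608398 [0.42926239 0.10118343 0.075     ]
charcoal ((364.17572021484375, 237.05404663085938), (33.7017936706543, 21.371868133544922), 80.53767395019531) [0.55367415 0.03025672 0.095     ]
knob 233.22222900390625 270.9166564941406 5.228291034698486 [0.49205657 0.29440795 0.088     ]
bottlecap 425.29998779296875 234.89999389648438 7.021509647369385 [ 0.55477747 -0.0917135   0.097     ]
board ((327.0435485839844, 240.175537109375), (50.93705749511719, 96.58172607421875), 73.20162963867188)
[[0.579, 0.216], [0.634, 0.022], [0.53, -0.004], [0.476, 0.186]] [0.55452582 0.10474665]
tray [[0.573, -0.209], [0.588, -0.371], [0.38, -0.371], [0.365, -0.216]] [ 0.47633801 -0.29157826]
```

View pics/crop1.png

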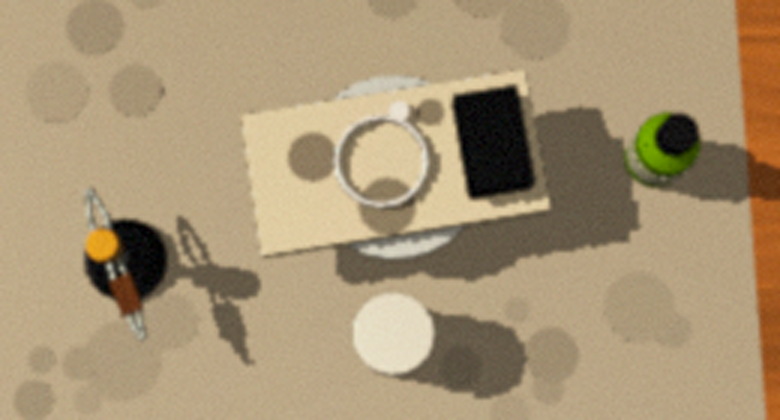

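The crop shows board corners at (242,115), (525,71), (549,210), (262,255), with the jar close to the board's lower side. Bottle cap is at (678,134), knob at (102,245), tweezer tips at (90,190) and tail at (141,337).

Run:
```python
from h import *
f=r.grab_frame("top"); g=r.grab_frame("scene")
q=lambda x,y,z: ray(f,x/3+199.67,y/3+189.67,z)
P=np.array([q(*p,.07) for p in[(242,115),(525,71),(549,210),(262,255)]]);A=P.mean(0);print(P.round(3).tolist(),"axis",A.round(4))
e=(P[0]+P[3])/2-(P[1]+P[2])/2; print("dir to end deg",np.degrees(np.arctan2(e[1],e[0])),np.linalg.norm(e))
th=q(102,245,.093); a=q(90,190,.065);b=q(141,337,.065); bc=q(678,134,.1); j=np.array([.4293,.1012,.075])
for n,x in dict(th=th,tipA=a,tipB=b,bottle=bc,jar=j).items(): print(n,x.round(4),"dist",np.hypot(*(x-A)[:2]).round(4), proj(g,x).round(1))
print("bangle",q(382,160,.079),"axis in scene",proj(g,A),[proj(g,p).round(0).tolist() for p in P])
tc=[ray(f,*p,.025)[:2] for p in[(474,231),(548,228),(560,323),(484,327)]];print("tray",np.round(tc,3).tolist(),np.mean(tc,0))
cv2.imwrite("pics/crop2.png",cv2.resize(g["color"][165:295,195:455,::-1],None,fx=3,fy=3,interpolation=cv2.INTER_CUBIC))
cv2.imwrite("pics/crop3.png",cv2.resize(f["color"][215:340,460:580,::-1],None,fx=4,fy=4,interpolation=cv2.INTER_CUBIC))
```

```text
[[0.582, 0.201, 0.07], [0.608, 0.005, 0.07], [0.511, -0.008, 0.07], [0.484, 0.188, 0.07]] axis [0.5463 0.0966 0.07  ]
dir to end deg 97.68389589714303 0.19792397796584904
th [0.4905 0.2925 0.093 ] dist 0.2037 [421.7 227.5]
tipA [0.5326 0.3071 0.065 ] dist 0.2109 [421.  253.4]
tipB [0.4311 0.2707 0.065 ] dist 0.2088 [418.3 222.9]
bottle [ 0.5553 -0.0919  0.1   ] dist 0.1887 [230.5 195.6]
jar [0.4293 0.1012 0.075 ] dist 0.1171 [341.6 200.1]
bangle [0.5462728 0.105153  0.079    ] axis in scene [314.28147363 227.45188807] [[357.0, 250.0], [257.0, 231.0], [278.0, 208.0], [370.0, 224.0]]
tray [[0.575, -0.212], [0.578, -0.37], [0.377, -0.372], [0.372, -0.216]] [ 0.47558395 -0.29231018]
```

View pics/crop2.png

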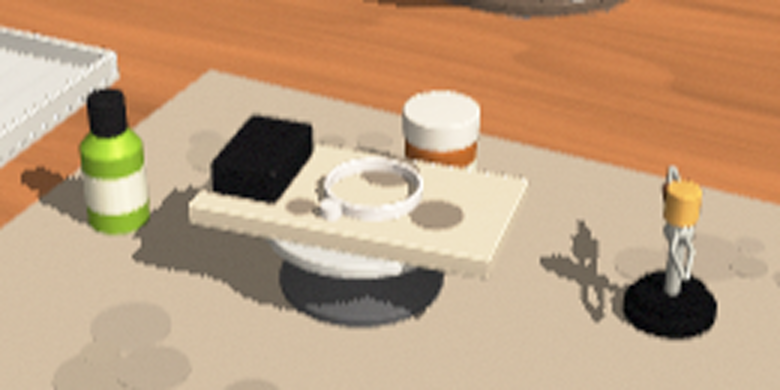

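View pics/crop3.png

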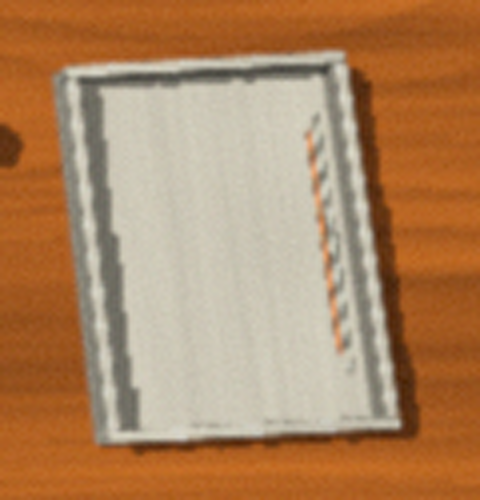

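Request:
arm_command --plan '[{"tx":-335,"ty":271,"twist":12,"grip":85},{"tx":-335,"ty":271,"twist":12,"grip":85},{"tx":-335,"ty":271,"twist":12,"grip":85},{"tx":-335,"ty":271,"twist":12,"grip":85},{"tx":-335,"ty":271,"twist":12,"grip":85},{"tx":-335,"ty":271,"twist":12,"grip":85},{"tx":-335,"ty":271,"twist":12,"grip":85},{"tx":-335,"ty":271,"twist":12,"grip":85},{"tx":-335,"ty":271,"twist":12,"grip":85},{"tx":-438,"ty":628,"twist":12,"grip":85},{"tx":-438,"ty":628,"twist":12,"grip":85},{"tx":-438,"ty":628,"twist":12,"grip":85},{"tx":-438,"ty":628,"twist":12,"grip":85},{"tx":-438,"ty":628,"twist":12,"grip":85},{"tx":-438,"ty":628,"twist":12,"grip":85},{"tx":-438,"ty":628,"twist":12,"grip":85},{"tx":-438,"ty":628,"twist":12,"grip":85},{"tx":-438,"ty":628,"twist":12,"grip":85},{"tx":-438,"ty":628,"twist":12,"grip":85},{"tx":-438,"ty":628,"twist":12,"grip":85}]'

```text
$.plan[0]: bad value
```

Request:
arm_command --plan '[{"tx":-335,"ty":271,"tz":0,"twist":12,"grip":85},{"tx":-335,"ty":271,"tz":0,"twist":12,"grip":85},{"tx":-335,"ty":271,"tz":0,"twist":12,"grip":85},{"tx":-335,"ty":271,"tz":0,"twist":12,"grip":85},{"tx":-335,"ty":271,"tz":0,"twist":12,"grip":85},{"tx":-335,"ty":271,"tz":0,"twist":12,"grip":85},{"tx":-335,"ty":271,"tz":0,"twist":12,"grip":85},{"tx":-335,"ty":271,"tz":0,"twist":12,"grip":85},{"tx":-335,"ty":271,"tz":0,"twist":12,"grip":85},{"tx":-438,"ty":628,"tz":0,"twist":12,"grip":85},{"tx":-438,"ty":628,"tz":0,"twist":12,"grip":85},{"tx":-438,"ty":628,"tz":0,"twist":12,"grip":85},{"tx":-438,"ty":628,"tz":0,"twist":12,"grip":85},{"tx":-438,"ty":628,"tz":0,"twist":12,"grip":85},{"tx":-438,"ty":628,"tz":0,"twist":12,"grip":85},{"tx":-438,"ty":628,"tz":0,"twist":12,"grip":85},{"tx":-438,"ty":628,"tz":0,"twist":12,"grip":85},{"tx":-438,"ty":628,"tz":0,"twist":12,"grip":85},{"tx":-438,"ty":628,"tz":0,"twist":12,"grip":85},{"tx":-438,"ty":628,"tz":0,"twist":12,"grip":85}]'

```text
time_s: 2.25
eef_pos: [0.4287, 0.1002, 0.2313]
ee_rot: [-0.064, 0.998, -0.0, -0.0]
wrist_force: [-0.6, 0.8, 1.1]
width: 0.0848
gripper_force: 0.0
```

Request:
arm_command --plan '[{"tx":0,"ty":1,"tz":50,"twist":0,"grip":85},{"tx":0,"ty":1,"tz":90,"twist":0,"grip":85},{"tx":0,"ty":1,"tz":120,"twist":0,"grip":85},{"tx":0,"ty":1,"tz":145,"twist":0,"grip":85},{"tx":0,"ty":1,"tz":165,"twist":0,"grip":85},{"tx":0,"ty":1,"tz":180,"twist":0,"grip":85},{"tx":0,"ty":1,"tz":189,"twist":0,"grip":85},{"tx":0,"ty":1,"tz":189,"twist":0,"grip":85},{"tx":0,"ty":1,"tz":189,"twist":0,"grip":60},{"tx":0,"ty":1,"tz":189,"twist":0,"grip":50},{"tx":0,"ty":1,"tz":189,"twist":0,"grip":45},{"tx":0,"ty":1,"tz":189,"twist":0,"grip":45},{"tx":0,"ty":1,"tz":189,"twist":0,"grip":45},{"tx":0,"ty":1,"tz":189,"twist":0,"grip":45},{"tx":0,"ty":1,"tz":189,"twist":0,"grip":45}]' --squeeze 35

```text
time_s: 3.75
eef_pos: [0.4293, 0.1021, 0.0433]
ee_rot: [-0.064, 0.998, 0.0, 0.001]
wrist_force: [-0.1, -1.9, 6.3]
width: 0.0538
gripper_force: 36.3
```

Request:
arm_command --plan '[{"tx":0,"ty":0,"tz":-20,"twist":0,"grip":45},{"tx":0,"ty":0,"tz":-55,"twist":0,"grip":45},{"tx":0,"ty":0,"tz":-90,"twist":0,"grip":45},{"tx":0,"ty":0,"tz":-120,"twist":0,"grip":45},{"tx":0,"ty":-20,"tz":-120,"twist":0,"grip":45},{"tx":1,"ty":-60,"tz":-120,"twist":0,"grip":45},{"tx":2,"ty":-100,"tz":-120,"twist":0,"grip":45},{"tx":3,"ty":-140,"tz":-120,"twist":0,"grip":45},{"tx":4,"ty":-180,"tz":-120,"twist":0,"grip":45},{"tx":5,"ty":-220,"tz":-120,"twist":0,"grip":45},{"tx":6,"ty":-260,"tz":-120,"twist":0,"grip":45},{"tx":6,"ty":-300,"tz":-120,"twist":0,"grip":45},{"tx":7,"ty":-340,"tz":-120,"twist":0,"grip":45},{"tx":7,"ty":-365,"tz":-120,"twist":0,"grip":45},{"tx":7,"ty":-376,"tz":-120,"twist":0,"grip":45},{"tx":7,"ty":-376,"tz":-90,"twist":0,"grip":45},{"tx":7,"ty":-376,"tz":-60,"twist":0,"grip":45},{"tx":7,"ty":-376,"tz":-40,"twist":0,"grip":45},{"tx":7,"ty":-376,"tz":-30,"twist":0,"grip":45},{"tx":7,"ty":-376,"tz":-30,"twist":0,"grip":45}]'

```text
time_s: 5.75
eef_pos: [0.4692, -0.2714, 0.0714]
ee_rot: [-0.064, 0.998, 0.0, -0.001]
wrist_force: [0.1, 0.6, -1.1]
width: 0.054
gripper_force: 37.6
```

Run:
```python
from h import *
g=r.grab_frame("scene"); f=r.grab_frame("top")
s=r.get_state(); print(s["time_s"],s["eef_pos"],s["width"],s["wrist_force"])
a=cv2.resize(g["color"][120:290,110:470],None,fx=2,fy=2); b=cv2.resize(f["color"][200:340,200:560],None,fx=2,fy=2)
cv2.imwrite("pics/chk.png",np.vstack([a[:300],b])[:,:,::-1])
```

```text
5.85 [ 0.47055048 -0.27188471  0.07319787] 0.054141548438713834 [-0.12065792 -0.41015105 -1.19269923]
```

View pics/chk.png

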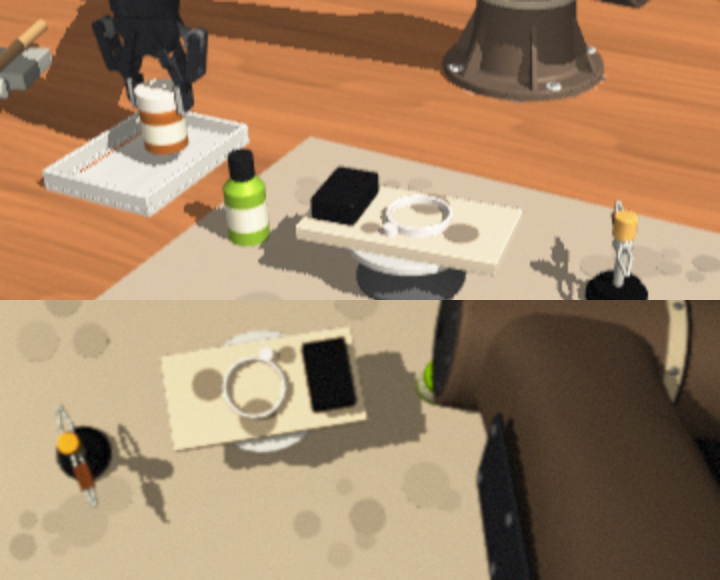

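The jar hangs upright in the gripper over the tray, at about (163,120) in the upper half. The board, bangle, bottle and third hand have not moved.

Request:
arm_command --plan '[{"tx":0,"ty":0,"tz":10,"twist":0,"grip":45},{"tx":0,"ty":0,"tz":17,"twist":0,"grip":45},{"tx":0,"ty":0,"tz":21,"twist":0,"grip":45},{"tx":0,"ty":0,"tz":23,"twist":0,"grip":45},{"tx":0,"ty":0,"tz":24,"twist":0,"grip":45},{"tx":0,"ty":0,"tz":24,"twist":0,"grip":45}]'

```text
time_s: 6.45
eef_pos: [0.4699, -0.272, 0.0494]
ee_rot: [-0.064, 0.998, -0.0, 0.0]
wrist_force: [-3.3, 3.5, 10.8]
width: 0.0542
gripper_force: 38.5
```

Request:
arm_command --plan '[{"tx":0,"ty":0,"tz":0,"twist":0,"grip":60},{"tx":0,"ty":0,"tz":0,"twist":0,"grip":72},{"tx":0,"ty":0,"tz":0,"twist":0,"grip":85},{"tx":0,"ty":0,"tz":0,"twist":0,"grip":85},{"tx":0,"ty":0,"tz":0,"twist":0,"grip":85},{"tx":0,"ty":0,"tz":-20,"twist":0,"grip":85},{"tx":0,"ty":0,"tz":-60,"twist":0,"grip":85},{"tx":0,"ty":0,"tz":-100,"twist":0,"grip":85},{"tx":0,"ty":0,"tz":-130,"twist":0,"grip":85},{"tx":-5,"ty":40,"tz":-130,"twist":0,"grip":0},{"tx":-10,"ty":80,"tz":-130,"twist":0,"grip":0},{"tx":-15,"ty":120,"tz":-130,"twist":0,"grip":0},{"tx":-20,"ty":160,"tz":-130,"twist":0,"grip":0},{"tx":-25,"ty":200,"tz":-130,"twist":0,"grip":0},{"tx":-30,"ty":240,"tz":-130,"twist":0,"grip":0},{"tx":-34,"ty":280,"tz":-130,"twist":0,"grip":0},{"tx":-36,"ty":310,"tz":-130,"twist":0,"grip":0},{"tx":-36,"ty":310,"tz":-130,"twist":0,"grip":0},{"tx":-36,"ty":310,"tz":-130,"twist":0,"grip":0}]'

```text
time_s: 8.35
eef_pos: [0.4657, 0.0407, 0.1783]
ee_rot: [-0.065, 0.998, -0.0, -0.0]
wrist_force: [-0.9, 0.4, -1.3]
width: -0.0001
gripper_force: 0.0
```

```bash
cat > circ.py <<'E'
from h import *
import sys,json
from scipy.spatial.transform import Rotation as Ro
# rows on the push circle, angles a0..a1 deg, in tool axes from the present pose
A=np.array([.5463,.0966]); a0,a1,st,rho=map(float,sys.argv[1:5])
s=r.get_state(); M=Ro.from_quat(s["ee_rot"]).as_matrix()
print(s["time_s"],np.round(s["eef_pos"],4),np.round(s["wrist_force"],1),s["width"])
for a in np.radians(np.arange(a0,a1+.1,st)):
    d=np.r_[A+rho*np.array([np.cos(a),np.sin(a)]),.06]-s["eef_pos"]
    print(round(np.degrees(a)),np.round(1000*M.T@d).astype(int).tolist())
E
python3 circ.py -145 -37 6 .098
python3 - <<'E'
from h import *
g=r.grab_frame("scene"); f=r.grab_frame("top")
a=cv2.resize(g["color"][120:290,110:470],None,fx=2,fy=2); b=cv2.resize(f["color"][200:340,200:560],None,fx=2,fy=2)
cv2.imwrite("pics/chk2.png",np.vstack([a[:300],b])[:,:,::-1])
E
```

```text
8.35 [0.4657 0.0407 0.1783] [-0.9  0.4 -1.3] -8.408908758276054e-05
-145 [0, 0, 118]
-139 [-5, -9, 118]
-133 [-12, -17, 118]
-127 [-19, -25, 118]
-121 [-26, -32, 118]
-115 [-35, -38, 118]
-109 [-43, -43, 118]
-103 [-53, -47, 118]
-97 [-63, -50, 118]
-91 [-73, -52, 118]
-85 [-83, -53, 118]
-79 [-93, -53, 118]
-73 [-103, -52, 118]
-67 [-113, -49, 118]
-61 [-123, -46, 118]
-55 [-132, -42, 118]
-49 [-141, -37, 118]
-43 [-150, -31, 118]
-37 [-157, -24, 118]
```

View pics/chk2.png

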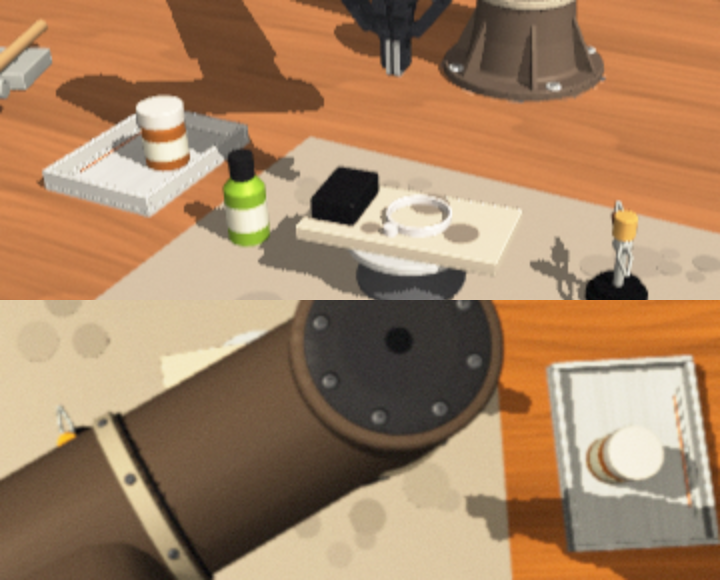

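The jar stands upright in the tray, in the upper half at about (163,130), clear of the walls and rods. The shut gripper is at (397,55). Next I lower it and start pushing.

Request:
arm_command --plan '[{"tx":0,"ty":0,"tz":45,"twist":0,"grip":0},{"tx":0,"ty":0,"tz":85,"twist":0,"grip":0},{"tx":0,"ty":0,"tz":110,"twist":0,"grip":0},{"tx":0,"ty":0,"tz":118,"twist":0,"grip":0},{"tx":-5,"ty":-9,"tz":118,"twist":0,"grip":0},{"tx":-9,"ty":-13,"tz":118,"twist":0,"grip":0},{"tx":-12,"ty":-17,"tz":118,"twist":0,"grip":0},{"tx":-15,"ty":-21,"tz":118,"twist":0,"grip":0},{"tx":-19,"ty":-25,"tz":118,"twist":0,"grip":0},{"tx":-22,"ty":-29,"tz":118,"twist":0,"grip":0},{"tx":-26,"ty":-32,"tz":118,"twist":0,"grip":0},{"tx":-35,"ty":-38,"tz":118,"twist":0,"grip":0},{"tx":-43,"ty":-43,"tz":118,"twist":0,"grip":0},{"tx":-53,"ty":-47,"tz":118,"twist":0,"grip":0},{"tx":-63,"ty":-50,"tz":118,"twist":0,"grip":0},{"tx":-73,"ty":-52,"tz":118,"twist":0,"grip":0},{"tx":-83,"ty":-53,"tz":118,"twist":0,"grip":0},{"tx":-93,"ty":-53,"tz":118,"twist":0,"grip":0},{"tx":-103,"ty":-52,"tz":118,"twist":0,"grip":0},{"tx":-113,"ty":-49,"tz":118,"twist":0,"grip":0}]'

```text
time_s: 10.45
eef_pos: [0.585, 0.0061, 0.0603]
ee_rot: [-0.064, 0.998, -0.0, -0.0]
wrist_force: [-0.6, -1.2, -0.1]
width: -0.0002
gripper_force: 0.2
```

```bash
python3 circ.py -61 53 6 .098
python3 - <<'E'
from h import *
g=r.grab_frame("scene"); 
cv2.imwrite("pics/chk3.png",cv2.resize(g["color"][100:300,110:470,::-1],None,fx=2,fy=2))
E
```

```text
10.45 [0.585  0.0061 0.0603] [-0.6 -1.2 -0.1] -0.0002100754301535639
-61 [-9, 4, 0]
-55 [-19, 8, 0]
-49 [-27, 13, 0]
-43 [-36, 19, 0]
-37 [-43, 26, 0]
-31 [-50, 34, 0]
-25 [-56, 42, 0]
-19 [-61, 51, 0]
-13 [-65, 61, 0]
-7 [-68, 70, 0]
-1 [-70, 80, 0]
5 [-71, 91, 0]
11 [-71, 101, 0]
17 [-70, 111, 0]
23 [-68, 121, 0]
29 [-64, 131, 0]
35 [-60, 140, 0]
41 [-55, 149, 0]
47 [-49, 157, 0]
53 [-42, 165, 0]
```

View pics/chk3.png

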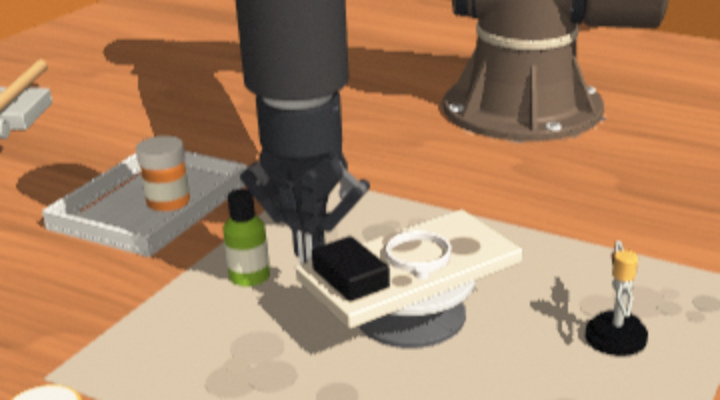

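The board is turning under the finger at (305,245), with the charcoal end moving towards the camera. The bangle is still in place.

Request:
arm_command --plan '[{"tx":-9,"ty":4,"tz":0,"twist":0,"grip":0},{"tx":-19,"ty":8,"tz":0,"twist":0,"grip":0},{"tx":-27,"ty":13,"tz":0,"twist":0,"grip":0},{"tx":-36,"ty":19,"tz":0,"twist":0,"grip":0},{"tx":-43,"ty":26,"tz":0,"twist":0,"grip":0},{"tx":-50,"ty":34,"tz":0,"twist":0,"grip":0},{"tx":-56,"ty":42,"tz":0,"twist":0,"grip":0},{"tx":-61,"ty":51,"tz":0,"twist":0,"grip":0},{"tx":-65,"ty":61,"tz":0,"twist":0,"grip":0},{"tx":-68,"ty":70,"tz":0,"twist":0,"grip":0},{"tx":-70,"ty":80,"tz":0,"twist":0,"grip":0},{"tx":-71,"ty":91,"tz":0,"twist":0,"grip":0},{"tx":-71,"ty":101,"tz":0,"twist":0,"grip":0},{"tx":-70,"ty":111,"tz":0,"twist":0,"grip":0},{"tx":-68,"ty":121,"tz":0,"twist":0,"grip":0},{"tx":-64,"ty":131,"tz":0,"twist":0,"grip":0},{"tx":-60,"ty":140,"tz":0,"twist":0,"grip":0},{"tx":-55,"ty":149,"tz":0,"twist":0,"grip":0},{"tx":-49,"ty":157,"tz":0,"twist":0,"grip":0},{"tx":-42,"ty":165,"tz":0,"twist":0,"grip":0}]'

```text
time_s: 12.5
eef_pos: [0.6041, 0.1755, 0.0603]
ee_rot: [-0.064, 0.998, 0.0, 0.0]
wrist_force: [0.4, -0.2, 0.0]
width: 0.0001
gripper_force: 0.1
```

```bash
python3 circ.py 59 173 6 .098
python3 - <<'E'
from h import *
g=r.grab_frame("scene"); 
cv2.imwrite("pics/chk4.png",cv2.resize(g["color"][100:300,110:470,::-1],None,fx=2,fy=2))
E
```

```text
12.5 [0.6041 0.1755 0.0603] [ 0.4 -0.2  0. ] 0.00011344674454429559
59 [7, 6, 0]
65 [15, 12, 0]
71 [24, 17, 0]
77 [33, 21, 0]
83 [43, 24, 0]
89 [53, 26, 0]
95 [63, 27, 0]
101 [74, 27, 0]
107 [84, 26, 0]
113 [94, 23, 0]
119 [104, 20, 0]
125 [113, 16, 0]
131 [122, 11, 0]
137 [130, 5, 0]
143 [138, -2, 0]
149 [144, -10, 0]
155 [150, -18, 0]
161 [155, -27, 0]
167 [159, -37, 0]
173 [162, -47, 0]
```

View pics/chk4.png

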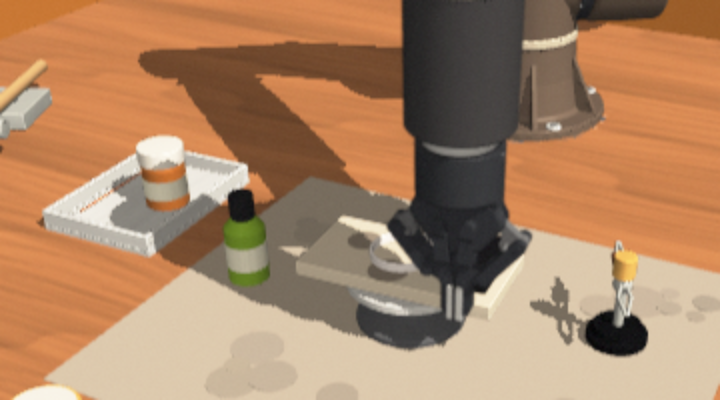

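The board has turned about half way, and the bangle at (395,252) is still on it. The third hand is well clear of the gripper.

Request:
arm_command --plan '[{"tx":7,"ty":6,"tz":0,"twist":0,"grip":0},{"tx":15,"ty":12,"tz":0,"twist":0,"grip":0},{"tx":24,"ty":17,"tz":0,"twist":0,"grip":0},{"tx":33,"ty":21,"tz":0,"twist":0,"grip":0},{"tx":43,"ty":24,"tz":0,"twist":0,"grip":0},{"tx":53,"ty":26,"tz":0,"twist":0,"grip":0},{"tx":63,"ty":27,"tz":0,"twist":0,"grip":0},{"tx":74,"ty":27,"tz":0,"twist":0,"grip":0},{"tx":84,"ty":26,"tz":0,"twist":0,"grip":0},{"tx":94,"ty":23,"tz":0,"twist":0,"grip":0},{"tx":104,"ty":20,"tz":0,"twist":0,"grip":0},{"tx":113,"ty":16,"tz":0,"twist":0,"grip":0},{"tx":122,"ty":11,"tz":0,"twist":0,"grip":0},{"tx":130,"ty":5,"tz":0,"twist":0,"grip":0},{"tx":138,"ty":-2,"tz":0,"twist":0,"grip":0},{"tx":144,"ty":-10,"tz":0,"twist":0,"grip":0},{"tx":150,"ty":-18,"tz":0,"twist":0,"grip":0},{"tx":155,"ty":-27,"tz":0,"twist":0,"grip":0},{"tx":159,"ty":-37,"tz":0,"twist":0,"grip":0},{"tx":162,"ty":-47,"tz":0,"twist":0,"grip":0}]'

```text
time_s: 14.55
eef_pos: [0.4498, 0.1067, 0.0603]
ee_rot: [-0.064, 0.998, -0.0, -0.0]
wrist_force: [-0.1, 1.0, -0.2]
width: 0.0
gripper_force: 0.1
```

```bash
python3 circ.py 179 293 6 .098
```

```text
14.55 [0.4498 0.1067 0.0603] [-0.1  1.  -0.2] 4.6866279740292916e-05
179 [3, -8, 0]
185 [4, -18, 0]
191 [3, -29, 0]
197 [2, -39, 0]
203 [0, -49, 0]
209 [-3, -58, 0]
215 [-8, -68, 0]
221 [-13, -77, 0]
227 [-19, -85, 0]
233 [-26, -92, 0]
239 [-34, -99, 0]
245 [-42, -105, 0]
251 [-51, -110, 0]
257 [-60, -114, 0]
263 [-70, -117, 0]
269 [-80, -119, 0]
275 [-90, -120, 0]
281 [-101, -120, 0]
287 [-111, -119, 0]
293 [-121, -117, 0]
```

Request:
arm_command --plan '[{"tx":3,"ty":-8,"tz":0,"twist":0,"grip":0},{"tx":4,"ty":-18,"tz":0,"twist":0,"grip":0},{"tx":3,"ty":-29,"tz":0,"twist":0,"grip":0},{"tx":2,"ty":-39,"tz":0,"twist":0,"grip":0},{"tx":0,"ty":-49,"tz":0,"twist":0,"grip":0},{"tx":-3,"ty":-58,"tz":0,"twist":0,"grip":0},{"tx":-8,"ty":-68,"tz":0,"twist":0,"grip":0},{"tx":-13,"ty":-77,"tz":0,"twist":0,"grip":0},{"tx":-19,"ty":-85,"tz":0,"twist":0,"grip":0},{"tx":-26,"ty":-92,"tz":0,"twist":0,"grip":0},{"tx":-34,"ty":-99,"tz":0,"twist":0,"grip":0},{"tx":-42,"ty":-105,"tz":0,"twist":0,"grip":0},{"tx":-51,"ty":-110,"tz":0,"twist":0,"grip":0},{"tx":-60,"ty":-114,"tz":0,"twist":0,"grip":0},{"tx":-70,"ty":-117,"tz":0,"twist":0,"grip":0},{"tx":-80,"ty":-119,"tz":0,"twist":0,"grip":0},{"tx":-86,"ty":-120,"tz":0,"twist":0,"grip":0},{"tx":-90,"ty":-120,"tz":0,"twist":0,"grip":0},{"tx":-92,"ty":-120,"tz":0,"twist":0,"grip":0},{"tx":-93,"ty":-120,"tz":0,"twist":0,"grip":0}]'

```text
time_s: 16.55
eef_pos: [0.5576, 0.0006, 0.0602]
ee_rot: [-0.064, 0.998, -0.0, -0.0]
wrist_force: [-0.0, -0.7, 0.3]
width: 0.0001
gripper_force: 0.3
```

Request:
arm_command --plan '[{"tx":5,"ty":0,"tz":0,"twist":0,"grip":0},{"tx":15,"ty":1,"tz":0,"twist":0,"grip":0},{"tx":28,"ty":3,"tz":0,"twist":0,"grip":0},{"tx":35,"ty":5,"tz":0,"twist":0,"grip":0},{"tx":35,"ty":5,"tz":-30,"twist":0,"grip":0},{"tx":35,"ty":5,"tz":-70,"twist":0,"grip":0},{"tx":35,"ty":5,"tz":-120,"twist":0,"grip":0},{"tx":35,"ty":5,"tz":-170,"twist":0,"grip":0},{"tx":35,"ty":-40,"tz":-190,"twist":0,"grip":0},{"tx":35,"ty":-80,"tz":-190,"twist":0,"grip":0},{"tx":35,"ty":-120,"tz":-190,"twist":0,"grip":0},{"tx":35,"ty":-160,"tz":-190,"twist":0,"grip":0},{"tx":35,"ty":-200,"tz":-190,"twist":0,"grip":0},{"tx":35,"ty":-240,"tz":-190,"twist":0,"grip":0},{"tx":35,"ty":-280,"tz":-190,"twist":0,"grip":0},{"tx":35,"ty":-320,"tz":-190,"twist":0,"grip":0},{"tx":35,"ty":-360,"tz":-190,"twist":0,"grip":0},{"tx":35,"ty":-400,"tz":-190,"twist":0,"grip":0},{"tx":35,"ty":-400,"tz":-190,"twist":0,"grip":0},{"tx":35,"ty":-400,"tz":-190,"twist":0,"grip":0}]'

```text
time_s: 18.55
eef_pos: [0.5734, -0.4011, 0.2495]
ee_rot: [-0.063, 0.998, 0.0, -0.001]
wrist_force: [-0.6, -0.6, 0.5]
width: -0.0004
gripper_force: 0.0
```

Run:
```python
from h import *
g=r.grab_frame("scene"); f=r.grab_frame("top"); print(r.get_state()["time_s"])
a=cv2.resize(g["color"][130:280,110:470],None,fx=2,fy=2); b=cv2.resize(f["color"][195:335,200:560],None,fx=2,fy=2)
cv2.imwrite("pics/chk5.png",np.vstack([a,b])[:,:,::-1])
```

```text
18.65
```

View pics/chk5.png

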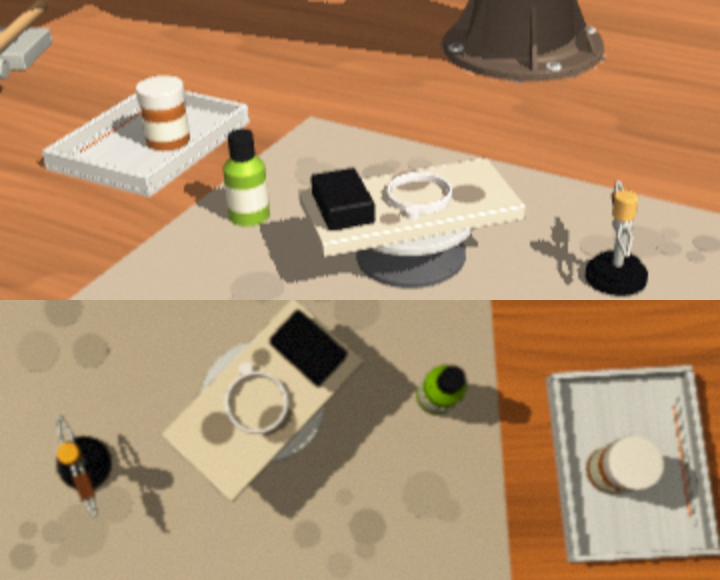

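The board has stopped about 33° past one full turn, with the bangle at (257,403) in the lower half in the same place on the board. The jar stands in the tray, and the bottle and third hand have not moved.

```bash
python3 -c "
from cell import r
print(r.close_job())"
```

```text
the job is handed in; nothing more can be done
None
```

The flux jar was the one in the way: it now stands upright in the tray, the board was pushed about 393° counter-clockwise and came to rest with the bangle still in place and nothing struck, and the job is handed in.

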